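Clear the polishing bay and lock its gate with the cam

ROBOT

A 7-joint arm with a two-finger parallel gripper is mounted at the origin on the work surface. World frame = base frame: x ahead of the robot, y to its left, z up, the work surface at z = 0. Lengths are in mm, angles in rad, forces in N, time in s.
With the tool pointing down it reaches from about 425 to 800 mm from the base axis. Payload 8.3 kg.
Tool frame: the origin (TCP) lies at the very end of the fingers, on their centre line; the grasp point (between the pads) lies 19 mm behind it; z points along the fingers, y is the line along which they close (so a half turn about z gives the same grasp; the last joint's range is limited). The gripper opens to 85 mm and grips with 20 to 120 N. Pads are 22 mm wide; open, the fingers measure 114 mm over their backs; the gripper's body (76 mm by 85 mm) begins 54 mm behind the grasp point. The pads swing forward as they close: fully open they stand 13 mm farther back than shut.
Start: joints at [-1.289, 0.383, 0.016, 1.37, -0.006, 1.388, -0.046], TCP at [211.203, 588.214, 231.279] pointing down, gripper open.
Joint ranges: [-2.95, 2.95], [-0.25, 2.06], [-1.52, 1.56], [0.18, 2.33], [-1.44, 4.58], [0.02, 2.06], [-3.01, 3.01]. Speed limits (rad/s): [2.39, 2.39, 3.01, 3.01, 3.14, 3.14, 3.14].

INTERFACE

Orientations are given as a unit quaternion [w, x, y, z].
In Python, from plant import bot, imaging, order gives the robot as it stands.
- The arm moves only by the shell command python3 -m jog 'ROWS' [FORCE]. ROWS is a JSON object of lists of equal length, an entry for each row: "travel": the shift along the tool's x, y, z in mm, a list of three; "delta_rot": the turn, a rotation vector about the tool's x, y, z in rad, a list of three; "hand": the closure, from -1 (fully open) to 1 (shut). A call has 1 to 12 rows; each row shifts and turns the commanded pose from where the row before left it, along the tool's axes as they then stand; what a row does not reach is not made up. A row lasts 1/12 s, in which the tool goes at most 41.7 mm and 7.16 degrees, less where a joint would pass 70% of its speed; a pose out of reach is approached as far as the arm can. A call is refused whole if a number of a shift passes 41.7 or a number of a turn 0.125, either way. A call with a gripper value outside its range is refused whole. The fingers move at their own pace and stop on an object; FORCE is the grip in N (left out, the last holds). Time passes only in rows, so rows that do not move let the fingers close. It gives the time, the measured TCP pose, the force, the opening and the grip force at its end, in the units of the state.
- bot.read_state(): the state, without advancing time (a new reading comes with each control period).
- imaging.read_camera(name): name is "scene" or "top"; returns (picture, depth): 480x640x3 uint8, red, green, blue; 480x640 float32, mm along the optical axis (not along the pixel's ray), 0 where there is no reading.
- imaging.get_calibration(name): a dict with "intrinsics" (3x3 intrinsics, pixels), "distortion" ([k1, k2, p1, p2, k3] as OpenCV has them; the pictures are not rectified), "R" (3x3) and "t" (3): a world point X has camera coordinates R X + t. Camera axes: x right, y down, z forward; pixel columns grow to the right and rows downward; lengths in mm; the calibration is good to about 2 mm. A picture is of the moment at which its call begins. get_calibration takes no time and is no camera call.
- order.sign_off(): hands the job in; it is judged then, once.
The state is a dict: "t": time; "joint_pos": joint angles; "joint_velocities": joint speeds; "joint_torque": joint torques, N m; "eef_pos": TCP position; "ee_rot": TCP orientation; "contact_force": force on the tool from outside, world axes, zero at the start; "ft_torque": the same for the moment, N m; "opening": finger opening in mm; "grip_force": force on a finger pad.
Only numpy, scipy, OpenCV 4.12 (cv2) and the standard library are available. Lean on these libraries where they do the work, as an engineer would, in place of code of your own. Each camera call takes 0.05 s, during which the arm holds its last target. There are 200 camera calls.

TASK

Close down the jeweller's polishing bay: first put every offcut and worn felt bob lying there into the scrap bin, then swing the hinged gate shut against its spring buffer, and last turn the cam disc clockwise half a turn to its stop, so that its hook catches the gate's bolt and draws it in tight. Leave the jar, the steel block and the hammer where they are.

Things in the scene. Friction and masses are not known exactly. Their poses are not given: they have to be found in the camera images.
- bay: fixed wooden bay. Deck top at 12 mm, x -90 to 120, y +-135 mm from the origin (on the table; x points away from the robot at yaw 0). 12 mm walls, tops at 58 mm, stand outside the edges x=120 and y=135; a lip along x=-90 rises 6 mm above the deck. The gate closes the -y side. A rubber-tipped spring buffer in a housing 38 mm high stands on the deck at x=-75, y=-106
- gate (a joint): plywood gate on an upright hinge, rad: 0 = tight shut, grows swinging outwards (anticlockwise from above) to 1.5. Stiff hinge (0.2 N m): stays where left, but inside about 0.05 a spring buffer (about 4 N) pushes it back, so pushed shut and let go it rests at about 0.035 to 0.05; only the cam draws it to 0
- gate_tab (a point): grip tab on top of the gate, 36 mm long along the gate, 12 mm thick (as the gate below it, so that fingers can straddle both), from 58 to 92 mm above the table; this point is in its middle plane, 80 mm above the table, 115 mm from the hinge axis
- gate_hinge (a point): point on the gate's hinge axis, 80 mm above the table. The gate's panel runs from here towards gate_tab, top at 58 mm, to 165 mm from the hinge; a low strike foot (top at 34 mm) goes on to 193 mm
- gate_pin (a point): the bolt's upright steel pin, diameter 8 mm, top at 57 mm, at the end of the rod on the gate's free end, 225 mm from the hinge axis; the point is 50 mm above the table. The hook of the cam catches it
- cam (a joint): cam lock disc with a curved hook, on a post at the bay's -x -y corner, rad: 0 = fully open, grows clockwise from above to a stop at 3.14 (half a turn); starts at 0 to 0.3. With the gate pushed shut (below about 0.08) the hook catches the pin from about 1.0 on and has it tight from about 2.8 on. Stays where left; needs 0.05 to 0.2 N m
- cam_grip (a point): on the cam's axis, in its bar grip: a bar 46 mm long (along this point's x axis), 14 mm thick (y), from 54 to 94 mm above the table; the point is 82 mm above the table. The hook sweeps a circle of radius 56 mm about this axis at 46 to 54 mm height
- bin: scrap bin, a fixed open steel box 150 x 150 x 60 mm high, walls 4 mm; origin at the centre of its underside
- jar: bystander: closed amber glass jar, diameter 60, height 85 mm; origin under its centre
- block: bystander: steel bench block 70 x 70 x 22 mm; origin under its centre
- hammer: bystander: hammer lying left of the bay, 220 mm long; origin under its middle
- off1_mid (a point): a dark wood offcut, block 50 x 26 x 24 mm (x, y, z). Point at its centre, half-way up; lies on the deck with z up at first. It may be absent
- off2_mid (a point): a pale wood offcut, block 36 x 30 x 26 mm (x, y, z). Point at its centre, half-way up; lies on the deck with z up at first. It may be absent
- off3_mid (a point): a wood offcut with rounded edges, 44 x 28 x 24 mm (x, y, z). Point at its centre, half-way up; lies on the deck with z up at first. It may be absent
- off4_mid (a point): a dark green carving-wax offcut, block 42 x 32 x 24 mm (x, y, z). Point at its centre, half-way up; lies on the deck with z up at first. It may be absent
- off5_mid (a point): a worn grey felt bob, disc of diameter 36 mm and height 24 mm along its z axis. Point at its centre, half-way up; lies on the deck with z up at first. It may be absent
- off6_mid (a point): a worn grey felt bob, diameter 38 mm at its foot, bevelled to 28 mm at the top, height 26 mm along its z axis. Point at its centre, half-way up; lies on the deck with z up at first. It may be absent
There are look-alikes about, which are no part of the job. Leave any orange or red look-alike of the part that bears off5_mid alone.

How it is judged:
By the outcome, as a careful person would: the job done as asked, in the order asked, and still so for the second after the job is handed in, with the robot touching nothing.
Of off1, off2, off3, off4, off5, off6 only 4 to 6 are there at a start; the rules pass over those that are not, and their reading is None.
At some moment in a run one of off1, off2, off3, off4, off5, off6 may be knocked a few centimetres aside while the robot is not near it.
Once in a run the grip may slacken for a moment while it holds something.
It also fails if it takes over 210 s, if anything falls off the work surface, if the arm or the gripper's body presses on something with over 40 N, if the wrist force passes 120 N, or if a joint passes its speed limit or range.

## Working session

There is one attempt and no reset: what is moved stays moved. The work goes in short steps, Python scripts to look and compute and a shell command to move; the robot and the scene stay as the last step left them, time stands still between calls to the robot, and variables do not carry over. Pictures are saved under pics/ and viewed, at most 14 in all, crops included, and the job is handed in when it is done.

```bash
ls; mkdir -p pics; python3 - <<'E'
from plant import bot, imaging, order
import cv2,numpy as np
print(bot.read_state())
for n in("scene","top"):
    p,d=imaging.read_camera(n); cv2.imwrite(f"pics/{n}0.png",p[:,:,::-1]); np.save(f"pics/{n}0.npy",d)
    print(imaging.get_calibration(n))
E
```

```text
pics
{'t': 0.0, 'joint_pos': array([-1.28889956,  0.38425435,  0.0163963 ,  1.37114095, -0.00629527,
        1.38821042, -0.04649449]), 'joint_velocities': array([ 0.00115394,  0.00041656, -0.00197971,  0.00012504,  0.00224939,
       -0.00032532,  0.00097391]), 'joint_torque': array([-6.32748356e-05, -6.27603292e+01,  8.44358392e-01, -3.71814430e+01,
        1.67238439e-02,  1.43957284e-02,  2.83699144e-07]), 'eef_pos': array([211.06435642, 587.75131569, 230.27493734]), 'ee_rot': array([-1.44124253e-04,  1.71521207e-01,  9.85179939e-01, -9.71006109e-04]), 'contact_force': array([ 0.30627427, -0.36453964,  1.00963535]), 'ft_torque': array([-0.01396349,  0.02766597, -0.06301062]), 'grip_force': 0.0, 'opening': 85.4233946825624}
{'intrinsics': array([[510.50289021,   0.        , 316.9630921 ],
       [  0.        , 510.50289021, 242.39874979],
       [  0.        ,   0.        ,   1.        ]]), 'distortion': array([-0.11768641,  0.        ,  0.        ,  0.        ,  0.        ]), 'R': array([[-0.68440677,  0.72905152,  0.00844109],
       [ 0.62509298,  0.59269498, -0.50790887],
       [-0.37529473, -0.3423398 , -0.86136945]]), 't': array([ 354.94595571, -354.9871207 , 1395.25091302])}
{'intrinsics': array([[554.51249777,   0.        , 317.35064332],
       [  0.        , 554.51249777, 239.94436927],
       [  0.        ,   0.        ,   1.        ]]), 'distortion': array([-0.00238187,  0.        ,  0.        ,  0.        ,  0.        ]), 'R': array([[ 0.011751  , -0.99987998,  0.01009674],
       [-0.98601471, -0.01326562, -0.16612953],
       [ 0.16624353, -0.00800335, -0.98605225]]), 't': array([  37.75594769,  572.32434708, 1476.72070534])}
```

View pics/top0.png

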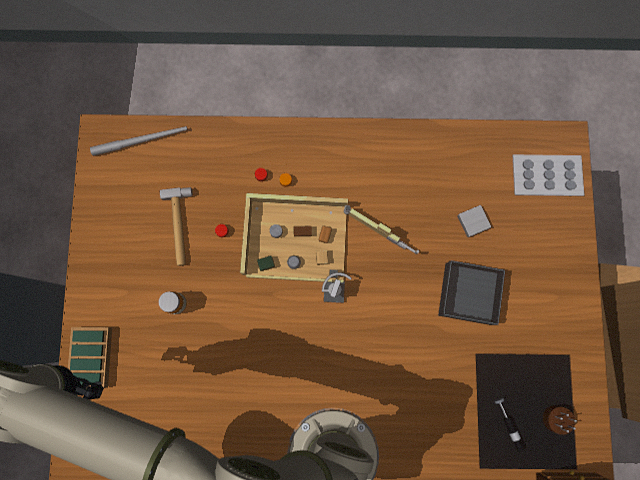

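View pics/scene0.png

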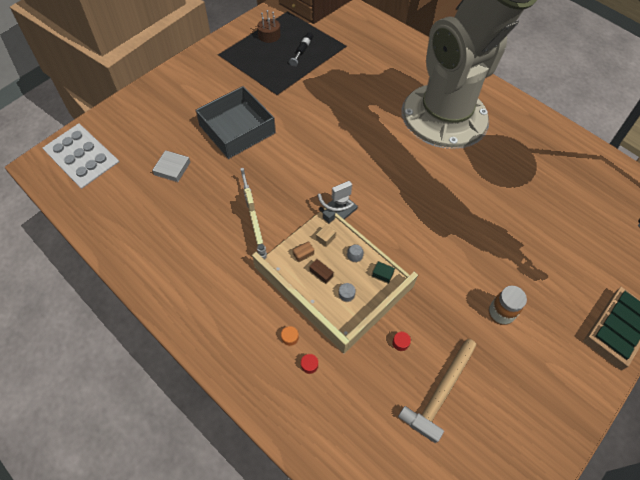

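Top view shows six pieces in the bay: grey bobs (276,231) and (293,262), dark wood (303,231), rounded wood (325,234), pale wood (322,257) and green wax (266,263). The gate stands open (347,210)→(418,250), the cam is at (336,285) and the bin at (473,292).
Look-alikes, all outside the bay: red discs (261,174) and (222,230), orange disc (286,180), grey discs in the tray (548,175), green bars in the tray (88,357).

```bash
cat > h.py <<'E'
import numpy as np, cv2
from plant import bot, imaging, order
from scipy.spatial.transform import Rotation as Ro
def world(cal,u,v,z):
    "pixel -> world point on the plane at height z"
    K,D,R,t=(np.array(cal[k]) for k in("intrinsics","distortion","R","t"))
    n=cv2.undistortPoints(np.array([[[u,v]]],float),K,D)[0,0]
    d=R.T@np.array([n[0],n[1],1]); c=-R.T@t
    return c+d*(z-c[2])/d[2]
def proj(cal,P):
    return cv2.projectPoints(np.array(P,float).reshape(-1,3),cv2.Rodrigues(np.array(cal["R"]))[0],np.array(cal["t"]),np.array(cal["intrinsics"]),np.array(cal["distortion"]))[0][:,0]
def look(name,file,box,s):
    p,d=imaging.read_camera(name); u0,v0,u1,v1=box
    cv2.imwrite("pics/"+file,cv2.resize(p[v0:v1,u0:u1,::-1],None,fx=s,fy=s,interpolation=cv2.INTER_CUBIC)); return p,d
def go(P,yaw=None):
    "travel/turn from the present pose to TCP P, tool down; yaw = direction of closing line (tool y) in world, deg, mod 180"
    s=bot.read_state(); R=Ro.from_quat(np.roll(s["ee_rot"],-1)); 
    y=R.as_matrix()[:,1]; cur=np.degrees(np.arctan2(y[1],y[0])); o=f"t {s['t']:.1f} tcp {s['eef_pos'].round(1)} yaw {cur:.1f} tilt {R.as_matrix()[:,2].round(3)} j7 {s['joint_pos'][6]:.2f}"
    o+=f" travel now {R.inv().apply(np.array(P)-s['eef_pos']).round(1)}"
    if yaw is not None:
        dy=(yaw-cur+90)%180-90
        a=np.radians(cur+dy); ya=np.array([np.cos(a),np.sin(a),0]); za=np.array([0,0,-1]); T=Ro.from_matrix(np.c_[np.cross(ya,za),ya,za])
        o+=f" rotvec {(R.inv()*T).as_rotvec().round(3)} travel after turn {T.inv().apply(np.array(P)-s['eef_pos']).round(1)}"
    print(o)
E
python3 - <<'E'
import cv2
p=cv2.imread("pics/top0.png"); cv2.imwrite("pics/c1.png",cv2.resize(p[185:310,235:435],None,fx=4,fy=4,interpolation=cv2.INTER_CUBIC))
E
```

```text
(no output)
```

View pics/c1.png

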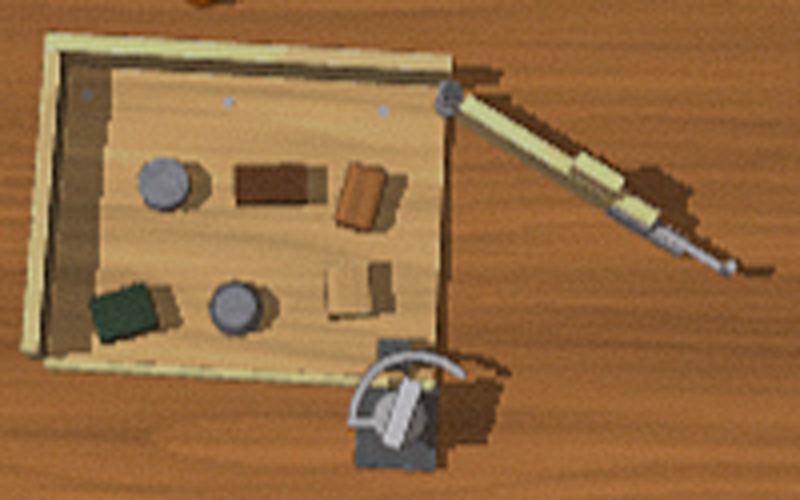

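Crop: all six pieces are confirmed inside the bay; the lower bob (237,306) has a darker bevelled rim, so it is off6. Gate hinge at crop (450,97), tab (600,172), pin (730,267), cam grip bar (403,412). Next I measure them from depth.

```bash
cat >> h.py <<'E'
def cloud(cal,d,box):
    "world points (h,w,3) of a depth picture's region"
    u0,v0,u1,v1=box; K,D,R,t=(np.array(cal[k]) for k in("intrinsics","distortion","R","t"))
    g=np.stack(np.meshgrid(np.arange(u0,u1),np.arange(v0,v1)),-1).reshape(-1,1,2).astype(float)
    n=cv2.undistortPoints(g,K,D)[:,0]; z=d[v0:v1,u0:u1].reshape(-1,1)
    X=(np.c_[n,np.ones(len(n))]*z-t)@R; X[z[:,0]==0]=np.nan
    return X.reshape(v1-v0,u1-u0,3)
def blobs(d,p,box=(244,205,345,277),lo=27,hi=50,name="top"):
    X=cloud(imaging.get_calibration(name),d,box); m=((X[...,2]>lo)&(X[...,2]<hi)).astype(np.uint8)
    k,L,st,c=cv2.connectedComponentsWithStats(m,connectivity=4)
    for i in range(1,k):
        q=X[L==i]
        if len(q)<40: continue
        r=cv2.minAreaRect(q[:,:2].astype(np.float32)); b=cv2.boxPoints(r); e=max((b[1]-b[0],b[2]-b[1]),key=np.linalg.norm)
        print("px",(c[i]+box[:2]).round(1),"n",len(q),"rect ctr",np.round(r[0],1),"size",np.round(r[1],1),"long dir deg",round(np.degrees(np.arctan2(e[1],e[0]))%180,1),"z",np.median(q[:,2]).round(1),"rgb",np.median(p[box[1]:box[3],box[0]:box[2]][L==i],axis=0))
E
python3 - <<'E'
from h import *
d=np.load("pics/top0.npy"); p=cv2.imread("pics/top0.png")[:,:,::-1]; cal=imaging.get_calibration("top")
print("cam pos",-cal["R"].T@cal["t"])
blobs(d,p)
f=lambda u,v,z:world(cal,235+u/4,185+v/4,z).round(1)
print("wall corners xmax ymax",f(50,36,58),"far end",f(452,56,58),"ymax xmin",f(25,352,58))
print("hinge",f(450,95,70)," tab ",f(578,153,92),f(624,190,92),"pin",f(730,267,57))
print("grip bar ends",f(414,380,94),f(391,445,94))
X=cloud(cal,d,(315,260,355,305)); q=X[(X[...,2]>85)]; print("cam grip",len(q),q.mean(0),cv2.minAreaRect(q[:,:2].astype(np.float32)))
X=cloud(cal,d,(365,215,400,240)); q=X[(X[...,2]>80)]; print("tab",len(q),q.mean(0),cv2.minAreaRect(q[:,:2].astype(np.float32)))
X=cloud(cal,d,(435,255,515,330)); q=X[(X[...,2]>50)]; print("bin",len(q),q.mean(0),cv2.minAreaRect(q[:,:2].astype(np.float32)))
X=cloud(cal,d,(240,190,350,285)); q=X[(X[...,2]>50)&(X[...,2]<70)]; print("walls", q.min(0),q.max(0)); 
go([500,0,300],0)
E
```

```text
cam pos [ 318.38129629   57.16235935 1550.82253217]
px [275.6 229.9] n 131 rect ctr [601.2 160.3] size [33.8 33.3] long dir deg 0.7 z 35.8 rgb [122. 122. 128.]
px [324.8 233.2] n 155 rect ctr [593.2  24.1] size [27.8 44.2] long dir deg 163.5 z 36.2 rgb [143.  94.  51.]
px [302.6 230.1] n 163 rect ctr [600.6  86.5] size [25.8 47.4] long dir deg 90.7 z 36.4 rgb [89. 56. 34.]
px [321.5 256.3] n 147 rect ctr [528.3  32.6] size [37.3 29.3] long dir deg 6.9 z 38.1 rgb [179. 141.  92.]
px [265.4 262.2] n 182 rect ctr [510.7 187.4] size [33.5 42. ] long dir deg 109.2 z 36.3 rgb [49. 63. 48.]
px [293.8 260.9] n 134 rect ctr [514.4 109.3] size [35.6 33.4] long dir deg 46.1 z 35.8 rgb [118.  116.  120.5]
wall corners xmax ymax [696.3 239.7  58. ] far end [686.1 -38.4  58. ] ymax xmin [476.8 249.4  58. ]
hinge [655.7 -36.3  70. ]  tab  [ 612. -121.   92.] [ 587.2 -151.7   92. ] pin [ 541.3 -228.5   57. ]
grip bar ends [457.8 -11.6  94. ] [414.9   3.2  94. ]
cam grip 95 [438.14025906  -2.65758831  94.06928603] ((438.3638000488281, -2.7357826232910156), (13.844376564025879, 45.24729919433594), 69.98402404785156)
tab 68 [ 600.72356903 -133.7399412    91.71145813] ((601.720458984375, -134.1881103515625), (34.85707473754883, 13.40651798248291), 56.73500061035156)
bin 463 [ 435.8282874  -382.17597634   58.89708132] ((434.9202880859375, -377.9845275878906), (152.40487670898438, 150.8435516357422), 80.36865234375)
walls [450.07861996 -42.0283376   50.01856981] [701.11781575 253.1635022   69.99925916]
t 0.1 tcp [211.1 587.8 230.4] yaw 70.2 tilt [-0.001 -0.002 -1.   ] j7 -0.05 travel now [-470.6 -455.7  -68.8] rotvec [-2.000e-03  1.000e-03  1.226e+00] travel after turn [-587.8  288.9  -69.6]
```

```bash
python3 -m jog '{"travel":[[0,0,0],[0,0,0],[0,0,0],[0,0,0],[0,0,0],[0,0,0],[0,0,0],[0,0,0],[0,0,0],[0,0,0]],"delta_rot":[[0,0,0.122],[0,0,0.122],[0,0,0.122],[0,0,0.122],[0,0,0.122],[0,0,0.122],[0,0,0.122],[0,0,0.122],[0,0,0.122],[0,0,0.122]],"hand":[-0.3,-0.3,-0.3,-0.3,-0.3,-0.3,-0.3,-0.3,-0.3,-0.3]}' 40
python3 -m jog '{"travel":[[-30,23,6],[-30,23,6],[-30,23,6],[-30,23,6],[-30,23,6],[-30,23,6],[-30,23,6],[-30,23,6],[-30,23,6],[-30,23,6],[-30,23,6],[-30,23,6]],"delta_rot":[[0,0,0],[0,0,0],[0,0,0],[0,0,0],[0,0,0],[0,0,0],[0,0,0],[0,0,0],[0,0,0],[0,0,0],[0,0,0],[0,0,0]],"hand":[-0.3,-0.3,-0.3,-0.3,-0.3,-0.3,-0.3,-0.3,-0.3,-0.3,-0.3,-0.3]}'
python3 -m jog '{"travel":[[-30,23,6],[-30,23,6],[-30,23,6],[-30,23,6],[-20,20,6],[0,0,0]],"delta_rot":[[0,0,0],[0,0,0],[0,0,0],[0,0,0],[0,0,0],[0,0,0]],"hand":[-0.3,-0.3,-0.3,-0.3,-0.3,-0.3]}'
python3 -c "from h import *
go([600.6,86.5,15],0.7)
p,d=look('scene','s1.png',(230,150,450,370),2.5)"
```

```text
t: 0.93
eef_pos: [211.1, 587.9, 230.7]
ee_rot: [0.0, 0.707, 0.707, -0.001]
contact_force: [-0.2, -0.1, 0.1]
opening: 55.1
grip_force: 0.0
t: 1.93
eef_pos: [489.9, 228.2, 158.8]
ee_rot: [-0.0, 0.705, 0.709, -0.0]
contact_force: [1.1, 0.4, 0.6]
opening: 55.6
grip_force: 0.0
t: 2.43
eef_pos: [604.3, 83.0, 127.7]
ee_rot: [0.001, 0.708, 0.706, -0.002]
contact_force: [-0.7, -0.7, -0.2]
opening: 55.4
grip_force: 0.0
t 2.4 tcp [604.3  83.  127.7] yaw -0.1 tilt [-0.    -0.005 -1.   ] j7 -0.01 travel now [  4.   -3.6 112.7] rotvec [-0.     0.005 -0.015] travel after turn [  3.6  -3.6 112.7]
```

```bash
python3 -m jog '{"travel":[[3.5,-3.6,10],[0,0,25],[0,0,25],[0,0,25],[0,0,17],[0,0,10],[0,0,0],[0,0,0],[0,0,0],[0,0,0],[0,0,0]],"delta_rot":[[0,0,0],[0,0,0],[0,0,0],[0,0,0],[0,0,0],[0,0,0],[0,0,0],[0,0,0],[0,0,0],[0,0,0],[0,0,0]],"hand":[-0.3,-0.3,-0.3,-0.3,-0.3,-0.3,-0.3,1,1,1,1]}' 50
python3 -m jog '{"travel":[[0,0,0],[0,0,-10],[0,0,-25],[0,0,-25],[0,0,-30],[0,0,-30],[0,0,0],[0,0,0]],"delta_rot":[[0,0,0],[0,0,0],[0,0,0],[0,0,0],[0,0,0],[0,0,0],[0,0,0],[0,0,0]],"hand":[1,1,1,1,1,1,1,1]}'
python3 -c "from h import *
go([435,-378,130],0)"
```

```text
t: 3.4
eef_pos: [599.8, 94.5, 19.0]
ee_rot: [0.001, 0.705, 0.709, 0.001]
contact_force: [-1.0, 1.4, 6.1]
opening: 24.9
grip_force: 50.0
t: 4.07
eef_pos: [600.0, 94.0, 140.3]
ee_rot: [0.001, 0.705, 0.709, 0.002]
contact_force: [-0.2, 0.1, -0.8]
opening: 24.7
grip_force: 49.2
t 4.1 tcp [600.   94.  140.3] yaw 0.3 tilt [ 0.005  0.001 -1.   ] j7 -0.03 travel now [-471.1 -167.8    8.8] rotvec [ 0.005 -0.001  0.006] travel after turn [-472.  -165.    10.3]
```

```bash
python3 -m jog '{"travel":[[-20,-8,0],[-38,-14,0],[-38,-14,0],[-38,-14,0],[-38,-14,0],[-38,-14,0],[-38,-14,0],[-38,-14,0],[-38,-14,0],[-38,-14,0],[-38,-14,0],[-35,-13,0]],"delta_rot":[[0,0,0],[0,0,0],[0,0,0],[0,0,0],[0,0,0],[0,0,0],[0,0,0],[0,0,0],[0,0,0],[0,0,0],[0,0,0],[0,0,0]],"hand":[1,1,1,1,1,1,1,1,1,1,1,1]}'
python3 -m jog '{"travel":[[-12,-4,0],[0,0,10],[0,0,30],[0,0,30],[0,0,25],[0,0,0],[0,0,0],[0,0,0],[0,0,0],[0,0,-30],[0,0,-40],[0,0,-30]],"delta_rot":[[0,0,0],[0,0,0],[0,0,0],[0,0,0],[0,0,0],[0,0,0],[0,0,0],[0,0,0],[0,0,0],[0,0,0],[0,0,0],[0,0,0]],"hand":[1,1,1,1,1,1,-0.3,-0.3,-0.3,-0.3,-0.3,-0.3]}'
python3 -c "from h import *
p,d=look('top','t1.png',(230,180,530,350),2.6)
blobs(d,p); go([593.2,24.1,140],73.5)"
```

```text
t: 5.07
eef_pos: [438.3, -343.6, 136.6]
ee_rot: [-0.001, 0.705, 0.709, -0.0]
contact_force: [0.8, 0.2, 0.1]
opening: 24.6
grip_force: 55.6
t: 6.07
eef_pos: [436.7, -354.8, 146.1]
ee_rot: [0.001, 0.705, 0.709, 0.0]
contact_force: [0.9, -1.0, 0.7]
opening: 55.6
grip_force: 0.0
px [275.6 229.8] n 126 rect ctr [600.7 161.6] size [31.  33.8] long dir deg 179.1 z 36.1 rgb [117.5 118.  123. ]
px [324.8 233.4] n 158 rect ctr [593.2  24.3] size [27.6 46. ] long dir deg 164.1 z 35.7 rgb [137.5  91.   49. ]
px [321.6 256.5] n 149 rect ctr [527.9  32.9] size [36.9 30.2] long dir deg 1.7 z 38.6 rgb [173. 136.  88.]
px [265.5 262.2] n 183 rect ctr [510.  187.1] size [33.4 41.7] long dir deg 109.3 z 36.7 rgb [48. 60. 45.]
px [293.6 260.7] n 131 rect ctr [515.5 109.9] size [33.5 35.3] long dir deg 125.5 z 36.1 rgb [114. 111. 116.]
t 6.1 tcp [ 439.  -357.1  152.2] yaw 0.3 tilt [ 0.01  -0.006 -1.   ] j7 0.85 travel now [380.6 155.9  11.4] rotvec [ 0.005  0.012 -1.278] travel after turn [-39.6 409.3  12.2]
```

View pics/t1.png

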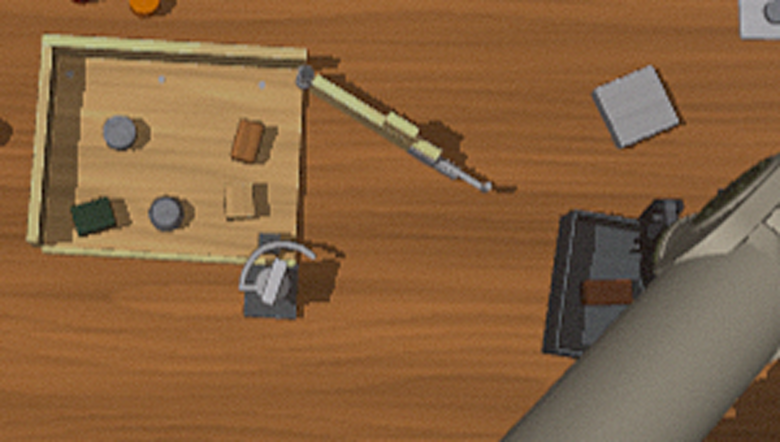

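The crop shows the dark offcut in the bin at (610,291) and the other five unmoved. Next the rounded offcut.

```bash
python3 -m jog '{"travel":[[0,0,0],[0,0,0],[0,0,0],[0,0,0],[0,0,0],[0,0,0],[0,0,0],[0,0,0],[0,0,0],[0,0,0],[0,0,0],[0,0,0]],"delta_rot":[[0,0,-0.116],[0,0,-0.116],[0,0,-0.116],[0,0,-0.116],[0,0,-0.116],[0,0,-0.116],[0,0,-0.116],[0,0,-0.116],[0,0,-0.116],[0,0,-0.116],[0,0,-0.116],[0,0,0]],"hand":[-0.2,-0.2,-0.2,-0.2,-0.2,-0.2,-0.2,-0.2,-0.2,-0.2,-0.2,-0.2]}' 50
python3 -m jog '{"travel":[[-2,20,0],[-3.5,38,1],[-3.5,38,1],[-3.5,38,1],[-3.5,38,1],[-3.5,38,1],[-3.5,38,1],[-3.5,38,1],[-3.5,38,1],[-3.5,38,1],[-3,35,0],[-2,10,0]],"delta_rot":[[0,0,0],[0,0,0],[0,0,0],[0,0,0],[0,0,0],[0,0,0],[0,0,0],[0,0,0],[0,0,0],[0,0,0],[0,0,0],[0,0,0]],"hand":[-0.2,-0.2,-0.2,-0.2,-0.2,-0.2,-0.2,-0.2,-0.2,-0.2,-0.2,-0.2]}'
python3 -m jog '{"travel":[[0,0,0],[0,0,0]],"delta_rot":[[0,0,0],[0,0,0]],"hand":[-0.2,-0.2]}'
python3 -c "from h import *
go([593.2,24.1,19],73.5)"
```

```text
t: 7.12
eef_pos: [436.7, -354.5, 144.0]
ee_rot: [0.001, 0.141, 0.99, -0.001]
contact_force: [0.5, 0.9, 0.7]
opening: 51.3
grip_force: 0.0
t: 8.12
eef_pos: [590.6, 33.2, 134.1]
ee_rot: [0.001, 0.142, 0.99, 0.002]
contact_force: [-0.7, 0.4, -0.9]
opening: 51.2
grip_force: 0.0
t: 8.28
eef_pos: [589.4, 25.4, 133.9]
ee_rot: [0.0, 0.145, 0.989, -0.0]
contact_force: [-0.3, -0.4, 0.3]
opening: 51.3
grip_force: 0.0
t 8.3 tcp [589.4  25.4 133.9] yaw 73.4 tilt [ 0.001 -0.001 -1.   ] j7 1.27 travel now [ -3.9  -0.2 114.9] rotvec [-0.     0.001 -0.002] travel after turn [ -4.   -0.2 114.9]
```

```bash
python3 -m jog '{"travel":[[-4,0,10],[0,0,25],[0,0,25],[0,0,25],[0,0,20],[0,0,10],[0,0,0],[0,0,0],[0,0,0],[0,0,0],[0,0,0]],"delta_rot":[[0,0,0],[0,0,0],[0,0,0],[0,0,0],[0,0,0],[0,0,0],[0,0,0],[0,0,0],[0,0,0],[0,0,0],[0,0,0]],"hand":[-0.2,-0.2,-0.2,-0.2,-0.2,-0.2,-0.2,1,1,1,1]}' 50
python3 -m jog '{"travel":[[0,0,0],[0,0,-10],[0,0,-25],[0,0,-25],[0,0,-30],[0,0,-30],[0,0,0],[0,0,0]],"delta_rot":[[0,0,0],[0,0,0],[0,0,0],[0,0,0],[0,0,0],[0,0,0],[0,0,0],[0,0,0]],"hand":[1,1,1,1,1,1,1,1]}'
python3 -c "from h import *
go([435,-395,60])"
```

```text
t: 9.2
eef_pos: [594.1, 23.9, 19.9]
ee_rot: [0.001, 0.144, 0.99, 0.0]
contact_force: [-1.0, 0.0, 5.0]
opening: 26.9
grip_force: 50.3
t: 9.87
eef_pos: [594.4, 24.3, 141.3]
ee_rot: [0.002, 0.144, 0.99, 0.001]
contact_force: [-0.0, 0.5, -1.4]
opening: 26.9
grip_force: 49.7
t 9.9 tcp [594.4  24.3 141.3] yaw 73.5 tilt [ 0.005  0.001 -1.   ] j7 1.28 travel now [  33.8 -447.5   80.1]
```

```bash
python3 -m jog '{"travel":[[1,-20,0],[3,-40,0],[3,-40,0],[3,-40,0],[3,-40,0],[3,-40,0],[3,-40,0],[3,-40,0],[3,-40,0],[3,-40,0],[3,-40,0],[2,-27,0]],"delta_rot":[[0,0,0],[0,0,0],[0,0,0],[0,0,0],[0,0,0],[0,0,0],[0,0,0],[0,0,0],[0,0,0],[0,0,0],[0,0,0],[0,0,0]],"hand":[1,1,1,1,1,1,1,1,1,1,1,1]}'
python3 -m jog '{"travel":[[0,0,0],[0,0,10],[0,0,30],[0,0,30],[0,0,10],[0,0,0],[0,0,0],[0,0,0],[0,0,0],[0,0,-30],[0,0,-30],[0,0,-20]],"delta_rot":[[0,0,0],[0,0,0],[0,0,0],[0,0,0],[0,0,0],[0,0,0],[0,0,0],[0,0,0],[0,0,0],[0,0,0],[0,0,0],[0,0,0]],"hand":[1,1,1,1,1,1,-0.2,-0.2,-0.2,-0.2,-0.2,-0.2]}'
python3 -m jog '{"travel":[[0,0,0],[0,0,0],[0,0,0]],"delta_rot":[[0,0,-0.12],[0,0,-0.12],[0,0,-0.11]],"hand":[-0.2,-0.2,-0.2]}'
python3 -c "from h import *
p,d=look('top','t2.png',(230,180,530,350),2.6)
blobs(d,p); go([528.2,32.8,135],94)"
```

```text
t: 10.87
eef_pos: [430.7, -398.4, 137.5]
ee_rot: [-0.001, 0.146, 0.989, -0.0]
contact_force: [0.2, -1.0, -0.2]
opening: 27.2
grip_force: 49.7
t: 11.87
eef_pos: [434.9, -396.1, 142.4]
ee_rot: [0.002, 0.144, 0.99, -0.001]
contact_force: [-0.1, -0.4, 0.9]
opening: 50.8
grip_force: 0.0
t: 12.12
eef_pos: [434.8, -395.7, 140.6]
ee_rot: [0.002, -0.034, 0.999, -0.001]
contact_force: [0.4, -0.6, -0.7]
opening: 51.4
grip_force: 0.0
px [275.6 229.9] n 132 rect ctr [600.2 160.3] size [34.5 33.5] long dir deg 0.9 z 35.7 rgb [117. 116. 121.]
px [321.5 256.4] n 148 rect ctr [527.8  32.6] size [36.7 30.1] long dir deg 3.9 z 38.5 rgb [171. 135.  88.]
px [265.4 262.2] n 179 rect ctr [510.2 187.2] size [33.  41.3] long dir deg 107.2 z 36.2 rgb [47. 60. 45.]
px [293.6 261. ] n 133 rect ctr [514.7 109.9] size [34.  33.2] long dir deg 47.4 z 36.2 rgb [112. 110. 113.]
t 12.2 tcp [ 434.6 -395.6  140.3] yaw 94.3 tilt [ 0.003 -0.002 -1.   ] j7 2.46 travel now [-125.2  420.2    4.8] rotvec [-0.002  0.002  0.005] travel after turn [-123.2  420.8    5.3]
```

```bash
python3 -m jog '{"travel":[[-6,20,0],[-11.2,38,0],[-11.2,38,0],[-11.2,38,0],[-11.2,38,0],[-11.2,38,0],[-11.2,38,0],[-11.2,38,0],[-11.2,38,0],[-11.2,38,0],[-11.2,38,0],[-6.5,20,0]],"delta_rot":[[0,0,0],[0,0,0],[0,0,0],[0,0,0],[0,0,0],[0,0,0],[0,0,0],[0,0,0],[0,0,0],[0,0,0],[0,0,0],[0,0,0]],"hand":[-0.2,-0.2,-0.2,-0.2,-0.2,-0.2,-0.2,-0.2,-0.2,-0.2,-0.2,-0.2]}'
python3 -m jog '{"travel":[[0,0,0],[0,0,0]],"delta_rot":[[0,0,0],[0,0,0]],"hand":[-0.2,-0.2]}'
python3 -c "from h import *
go([528,32.7,20],94)"
```

```text
t: 13.17
eef_pos: [533.4, 37.8, 139.6]
ee_rot: [0.001, -0.032, 0.999, 0.001]
contact_force: [0.5, -0.3, -0.4]
opening: 51.3
grip_force: 0.0
t: 13.33
eef_pos: [533.1, 33.4, 139.1]
ee_rot: [0.001, -0.031, 1.0, 0.0]
contact_force: [0.9, -1.1, 0.1]
opening: 51.1
grip_force: 0.0
t 13.3 tcp [533.1  33.4 139.1] yaw 93.6 tilt [ 0.001  0.    -1.   ] j7 1.55 travel now [  5.3  -0.4 119.1] rotvec [ 0.     0.001 -0.008] travel after turn [  5.1  -0.3 119.1]
```

```bash
python3 -m jog '{"travel":[[5,0,10],[0,0,25],[0,0,25],[0,0,25],[0,0,24],[0,0,10],[0,0,0],[0,0,0],[0,0,0],[0,0,0],[0,0,0]],"delta_rot":[[0,0,0],[0,0,0],[0,0,0],[0,0,0],[0,0,0],[0,0,0],[0,0,0],[0,0,0],[0,0,0],[0,0,0],[0,0,0]],"hand":[-0.2,-0.2,-0.2,-0.2,-0.2,-0.2,-0.2,1,1,1,1]}' 50
python3 -m jog '{"travel":[[0,0,0],[0,0,-10],[0,0,-25],[0,0,-25],[0,0,-30],[0,0,-30],[0,0,0],[0,0,0]],"delta_rot":[[0,0,0],[0,0,0],[0,0,0],[0,0,0],[0,0,0],[0,0,0],[0,0,0],[0,0,0]],"hand":[1,1,1,1,1,1,1,1]}'
python3 -c "from h import *
go([470,-385,60])"
```

```text
t: 14.25
eef_pos: [528.8, 31.5, 20.9]
ee_rot: [0.001, -0.03, 1.0, 0.0]
contact_force: [-0.6, -0.8, 5.7]
opening: 28.9
grip_force: 50.3
t: 14.92
eef_pos: [529.0, 31.8, 142.1]
ee_rot: [0.002, -0.031, 1.0, 0.0]
contact_force: [0.5, -0.2, -1.5]
opening: 28.9
grip_force: 49.6
t 14.9 tcp [529.   31.8 142.1] yaw 93.5 tilt [ 0.005  0.001 -1.   ] j7 1.55 travel now [  84.9 -412.4   81.4]
```

```bash
python3 -m jog '{"travel":[[4,-20,0],[7.5,-37,0],[7.5,-37,0],[7.5,-37,0],[7.5,-37,0],[7.5,-37,0],[7.5,-37,0],[7.5,-37,0],[7.5,-37,0],[7.5,-37,0],[7.5,-37,0],[6,-22,0]],"delta_rot":[[0,0,0],[0,0,0],[0,0,0],[0,0,0],[0,0,0],[0,0,0],[0,0,0],[0,0,0],[0,0,0],[0,0,0],[0,0,0],[0,0,0]],"hand":[1,1,1,1,1,1,1,1,1,1,1,1]}'
python3 -m jog '{"travel":[[0,0,0],[0,0,10],[0,0,30],[0,0,30],[0,0,10],[0,0,0],[0,0,0],[0,0,0],[0,0,0],[0,0,-30],[0,0,-30],[0,0,-20]],"delta_rot":[[0,0,0],[0,0,0],[0,0,0],[0,0,0],[0,0,0],[0,0,0],[0,0,0],[0,0,0],[0,0,0],[0,0,0],[0,0,0],[0,0,0]],"hand":[1,1,1,1,1,1,-0.3,-0.3,-0.3,-0.3,-0.3,-0.3]}'
python3 -m jog '{"travel":[[0,0,0],[0,0,0]],"delta_rot":[[0,0,0],[0,0,0]],"hand":[-0.3,-0.3]}'
python3 -c "from h import *
p,d=look('top','t3.png',(230,180,530,350),2.6)
blobs(d,p); go([514.7,109.9,140],93.5)"
```

```text
t: 15.92
eef_pos: [465.4, -388.8, 138.3]
ee_rot: [-0.001, -0.029, 1.0, -0.0]
contact_force: [0.4, 0.0, -0.3]
opening: 28.6
grip_force: 49.6
t: 16.92
eef_pos: [468.9, -385.9, 143.5]
ee_rot: [0.002, -0.03, 1.0, -0.001]
contact_force: [0.2, -0.0, 0.6]
opening: 55.9
grip_force: 0.0
t: 17.08
eef_pos: [469.1, -385.9, 142.2]
ee_rot: [0.002, -0.031, 1.0, -0.001]
contact_force: [0.3, 1.0, -1.0]
opening: 54.9
grip_force: 0.0
px [275.5 229.9] n 131 rect ctr [600.9 160.5] size [34.  33.3] long dir deg 3.8 z 36.3 rgb [117. 117. 122.]
px [265.4 262.1] n 177 rect ctr [510.3 187.2] size [32.9 41.7] long dir deg 108.1 z 35.8 rgb [47. 60. 45.]
px [293.7 260.9] n 133 rect ctr [514.9 108.4] size [34.5 34.8] long dir deg 158.1 z 36.7 rgb [112. 110. 112.]
t 17.1 tcp [ 468.4 -385.2  140.4] yaw 93.5 tilt [ 0.002 -0.001 -1.   ] j7 2.41 travel now [-76.5 491.3   0. ] rotvec [-0.001  0.002  0.   ] travel after turn [-7.640e+01  4.913e+02  4.000e-01]
```

```bash
python3 -m jog '{"travel":[[-3,20,0],[-6,40,0],[-6,40,0],[-6,40,0],[-6,40,0],[-6,40,0],[-6,40,0],[-6,40,0],[-6,40,0],[-6,40,0],[-6,40,0],[-6,40,0]],"delta_rot":[[0,0,0],[0,0,0],[0,0,0],[0,0,0],[0,0,0],[0,0,0],[0,0,0],[0,0,0],[0,0,0],[0,0,0],[0,0,0],[0,0,0]],"hand":[-0.3,-0.3,-0.3,-0.3,-0.3,-0.3,-0.3,-0.3,-0.3,-0.3,-0.3,-0.3]}'
python3 -m jog '{"travel":[[-6,25,0],[-4,6,0],[0,0,0],[0,0,0]],"delta_rot":[[0,0,0],[0,0,0],[0,0,0],[0,0,0]],"hand":[-0.3,-0.3,-0.3,-0.3]}'
python3 -c "from h import *
go([514.9,109.4,18],93.5)"
```

```text
t: 18.13
eef_pos: [507.8, 80.4, 138.5]
ee_rot: [-0.001, -0.031, 1.0, -0.0]
contact_force: [0.7, 0.1, 1.3]
opening: 55.5
grip_force: 0.0
t: 18.47
eef_pos: [516.4, 109.0, 138.4]
ee_rot: [-0.001, -0.031, 1.0, -0.001]
contact_force: [-0.2, -0.4, -0.8]
opening: 55.8
grip_force: 0.0
t 18.5 tcp [516.4 109.  138.4] yaw 93.5 tilt [-0.002 -0.001 -1.   ] j7 1.39 travel now [  1.2   0.6 120.4] rotvec [-0.001 -0.002  0.   ] travel after turn [  1.4   0.4 120.4]
```

```bash
python3 -m jog '{"travel":[[1,0,10],[0,0,25],[0,0,25],[0,0,25],[0,0,25],[0,0,10],[0,0,0],[0,0,0],[0,0,0],[0,0,0],[0,0,0]],"delta_rot":[[0,0,0],[0,0,0],[0,0,0],[0,0,0],[0,0,0],[0,0,0],[0,0,0],[0,0,0],[0,0,0],[0,0,0],[0,0,0]],"hand":[-0.3,-0.3,-0.3,-0.3,-0.3,-0.3,-0.3,1,1,1,1]}' 50
python3 -m jog '{"travel":[[0,0,0],[0,0,-10],[0,0,-25],[0,0,-25],[0,0,-30],[0,0,-30],[0,0,0],[0,0,0]],"delta_rot":[[0,0,0],[0,0,0],[0,0,0],[0,0,0],[0,0,0],[0,0,0],[0,0,0],[0,0,0]],"hand":[1,1,1,1,1,1,1,1]}'
python3 -c "from h import *
go([396,-372,60])"
```

```text
t: 19.38
eef_pos: [516.8, 110.1, 20.7]
ee_rot: [0.001, -0.031, 1.0, 0.0]
contact_force: [0.8, -1.1, 2.9]
opening: 34.8
grip_force: 50.3
t: 20.05
eef_pos: [517.1, 110.4, 142.1]
ee_rot: [0.002, -0.031, 1.0, 0.001]
contact_force: [-0.8, 0.1, -0.4]
opening: 35.1
grip_force: 49.9
t 20.1 tcp [517.1 110.4 142.1] yaw 93.5 tilt [ 0.005  0.002 -1.   ] j7 1.39 travel now [ 150.9 -474.2   80.8]
```

```bash
python3 -m jog '{"travel":[[6,-20,0],[12,-38,0],[12,-38,0],[12,-38,0],[12,-38,0],[12,-38,0],[12,-38,0],[12,-38,0],[12,-38,0],[12,-38,0],[12,-38,0],[12,-38,0]],"delta_rot":[[0,0,0],[0,0,0],[0,0,0],[0,0,0],[0,0,0],[0,0,0],[0,0,0],[0,0,0],[0,0,0],[0,0,0],[0,0,0],[0,0,0]],"hand":[1,1,1,1,1,1,1,1,1,1,1,1]}'
python3 -m jog '{"travel":[[12,-36,0],[0,0,10],[0,0,30],[0,0,30],[0,0,10],[0,0,0],[0,0,0],[0,0,0],[0,0,0],[0,0,-30],[0,0,-30],[0,0,-20]],"delta_rot":[[0,0,0],[0,0,0],[0,0,0],[0,0,0],[0,0,0],[0,0,0],[0,0,0],[0,0,0],[0,0,0],[0,0,0],[0,0,0],[0,0,0]],"hand":[1,1,1,1,1,1,-0.3,-0.3,-0.3,-0.3,-0.3,-0.3]}'
python3 -m jog '{"travel":[[0,0,0],[0,0,0]],"delta_rot":[[0,0,0],[0,0,0]],"hand":[-0.3,-0.3]}'
python3 -c "from h import *
p,d=look('top','t4.png',(230,180,530,350),2.6)
blobs(d,p); go([600.6,160.4,140],93.5)"
```

```text
t: 21.05
eef_pos: [403.4, -336.9, 138.6]
ee_rot: [-0.001, -0.031, 1.0, 0.0]
contact_force: [1.5, -0.3, 0.0]
opening: 34.7
grip_force: 49.9
t: 22.05
eef_pos: [395.9, -373.3, 143.2]
ee_rot: [0.002, -0.03, 1.0, -0.001]
contact_force: [1.2, -0.3, 0.1]
opening: 55.7
grip_force: 0.0
t: 22.22
eef_pos: [396.2, -373.2, 141.9]
ee_rot: [0.002, -0.031, 1.0, -0.001]
contact_force: [0.3, 0.4, -0.8]
opening: 55.7
grip_force: 0.0
px [275.6 229.9] n 132 rect ctr [600.7 160.7] size [33.6 33.9] long dir deg 96.0 z 35.1 rgb [117. 117. 121.]
px [265.5 262.2] n 183 rect ctr [510. 187.] size [32.1 42.2] long dir deg 108.2 z 35.9 rgb [48. 60. 45.]
t 22.3 tcp [ 395.6 -372.5  140.3] yaw 93.5 tilt [ 0.002 -0.001 -1.   ] j7 2.46 travel now [-2.374e+02  5.193e+02  3.000e-01] rotvec [-0.001  0.002  0.001] travel after turn [-2.372e+02  5.194e+02  3.000e-01]
```

```bash
python3 -m jog '{"travel":[[-8,18,0],[-16.5,36,0],[-16.5,36,0],[-16.5,36,0],[-16.5,36,0],[-16.5,36,0],[-16.5,36,0],[-16.5,36,0],[-16.5,36,0],[-16.5,36,0],[-16.5,36,0],[-16.5,36,0]],"delta_rot":[[0,0,0],[0,0,0],[0,0,0],[0,0,0],[0,0,0],[0,0,0],[0,0,0],[0,0,0],[0,0,0],[0,0,0],[0,0,0],[0,0,0]],"hand":[-0.3,-0.3,-0.3,-0.3,-0.3,-0.3,-0.3,-0.3,-0.3,-0.3,-0.3,-0.3]}'
python3 -m jog '{"travel":[[-16.5,36,0],[-16.5,36,0],[-14,33,0],[0,0,0],[0,0,0]],"delta_rot":[[0,0,0],[0,0,0],[0,0,0],[0,0,0],[0,0,0]],"hand":[-0.3,-0.3,-0.3,-0.3,-0.3]}'
python3 -c "from h import *
go([600.6,160.6,18],93.5)"
```

```text
t: 23.27
eef_pos: [558.5, 54.5, 138.3]
ee_rot: [-0.001, -0.031, 1.0, -0.0]
contact_force: [1.6, -0.5, 0.1]
opening: 55.6
grip_force: 0.0
t: 23.68
eef_pos: [598.4, 163.6, 137.4]
ee_rot: [-0.001, -0.033, 0.999, 0.0]
contact_force: [-0.2, -1.3, -0.1]
opening: 55.5
grip_force: 0.0
t 23.7 tcp [598.4 163.6 137.4] yaw 93.8 tilt [-0.003  0.    -1.   ] j7 1.38 travel now [ -2.4  -3.2 119.4] rotvec [ 0.    -0.003  0.005] travel after turn [ -2.   -3.1 119.4]
```

```bash
python3 -m jog '{"travel":[[-2.2,-3.2,10],[0,0,25],[0,0,25],[0,0,25],[0,0,24],[0,0,10],[0,0,0],[0,0,0],[0,0,0],[0,0,0],[0,0,0]],"delta_rot":[[0,0,0],[0,0,0],[0,0,0],[0,0,0],[0,0,0],[0,0,0],[0,0,0],[0,0,0],[0,0,0],[0,0,0],[0,0,0]],"hand":[-0.3,-0.3,-0.3,-0.3,-0.3,-0.3,-0.3,1,1,1,1]}' 50
python3 -m jog '{"travel":[[0,0,0],[0,0,-10],[0,0,-25],[0,0,-25],[0,0,-30],[0,0,-30],[0,0,0],[0,0,0]],"delta_rot":[[0,0,0],[0,0,0],[0,0,0],[0,0,0],[0,0,0],[0,0,0],[0,0,0],[0,0,0]],"hand":[1,1,1,1,1,1,1,1]}'
python3 -c "from h import *
go([465,-362,60])"
```

```text
t: 24.6
eef_pos: [602.8, 157.3, 21.9]
ee_rot: [0.001, -0.031, 1.0, 0.0]
contact_force: [1.2, -0.4, 3.7]
opening: 33.5
grip_force: 50.2
t: 25.27
eef_pos: [603.1, 157.6, 143.5]
ee_rot: [0.002, -0.031, 1.0, 0.001]
contact_force: [-0.9, 0.3, -0.6]
opening: 33.7
grip_force: 49.8
t 25.3 tcp [603.1 157.6 143.5] yaw 93.5 tilt [ 0.005  0.002 -1.   ] j7 1.39 travel now [ 170.1 -510.3   81.9]
```

```bash
python3 -m jog '{"travel":[[6,-18,0],[12.6,-38,0],[12.6,-38,0],[12.6,-38,0],[12.6,-38,0],[12.6,-38,0],[12.6,-38,0],[12.6,-38,0],[12.6,-38,0],[12.6,-38,0],[12.6,-38,0],[12.6,-38,0]],"delta_rot":[[0,0,0],[0,0,0],[0,0,0],[0,0,0],[0,0,0],[0,0,0],[0,0,0],[0,0,0],[0,0,0],[0,0,0],[0,0,0],[0,0,0]],"hand":[1,1,1,1,1,1,1,1,1,1,1,1]}'
python3 -m jog '{"travel":[[12.6,-38,0],[12.6,-36,0],[0,0,10],[0,0,30],[0,0,30],[0,0,10],[0,0,0],[0,0,0],[0,0,0],[0,0,0],[0,0,-40],[0,0,-40]],"delta_rot":[[0,0,0],[0,0,0],[0,0,0],[0,0,0],[0,0,0],[0,0,0],[0,0,0],[0,0,0],[0,0,0],[0,0,0],[0,0,0],[0,0,0]],"hand":[1,1,1,1,1,1,1,-0.2,-0.2,-0.2,-0.2,-0.2]}'
python3 -m jog '{"travel":[[0,0,0],[0,0,0]],"delta_rot":[[0,0,0],[0,0,0]],"hand":[-0.2,-0.2]}'
python3 -c "from h import *
p,d=look('top','t5.png',(230,180,530,350),2.6)
blobs(d,p); go([510.2,187.1,140],18.2)"
```

```text
t: 26.27
eef_pos: [482.6, -288.1, 139.4]
ee_rot: [-0.001, -0.031, 1.0, 0.0]
contact_force: [0.5, -0.5, 1.1]
opening: 33.6
grip_force: 49.8
t: 27.27
eef_pos: [462.4, -361.4, 140.5]
ee_rot: [-0.002, -0.031, 1.0, 0.001]
contact_force: [2.2, -0.4, 1.1]
opening: 50.9
grip_force: 0.0
t: 27.43
eef_pos: [465.5, -364.0, 144.9]
ee_rot: [0.004, -0.031, 1.0, -0.002]
contact_force: [0.3, -0.6, -0.9]
opening: 51.2
grip_force: 0.0
px [265.5 262.2] n 182 rect ctr [510.2 187. ] size [32.7 42. ] long dir deg 108.0 z 35.9 rgb [48.  60.5 45. ]
t 27.5 tcp [ 464.5 -363.   142.6] yaw 93.5 tilt [ 0.004 -0.002 -1.   ] j7 2.38 travel now [-79.3 546.3   1.6] rotvec [1.000e-03 5.000e-03 1.315e+00] travel after turn [508.3 215.2   2.6]
```

View pics/t5.png

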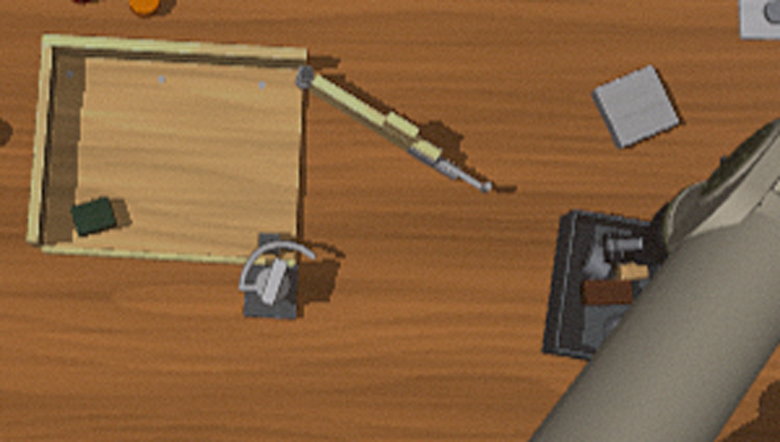

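The crop shows only the green wax left in the bay (95,216). Dark wood, pale wood and a bob are visible in the bin (600–635,245–295).

```bash
python3 -m jog '{"travel":[[0,0,0],[0,0,0],[0,0,0],[0,0,0],[0,0,0],[0,0,0],[0,0,0],[0,0,0],[0,0,0],[0,0,0],[0,0,0],[0,0,0]],"delta_rot":[[0,0,0.1195],[0,0,0.1195],[0,0,0.1195],[0,0,0.1195],[0,0,0.1195],[0,0,0.1195],[0,0,0.1195],[0,0,0.1195],[0,0,0.1195],[0,0,0.1195],[0,0,0.1195],[0,0,0]],"hand":[-0.2,-0.2,-0.2,-0.2,-0.2,-0.2,-0.2,-0.2,-0.2,-0.2,-0.2,-0.2]}'
python3 -m jog '{"travel":[[18,8,0],[36.3,15.4,0],[36.3,15.4,0],[36.3,15.4,0],[36.3,15.4,0],[36.3,15.4,0],[36.3,15.4,0],[36.3,15.4,0],[36.3,15.4,0],[36.3,15.4,0],[36.3,15.4,0],[36.3,15.4,0]],"delta_rot":[[0,0,0],[0,0,0],[0,0,0],[0,0,0],[0,0,0],[0,0,0],[0,0,0],[0,0,0],[0,0,0],[0,0,0],[0,0,0],[0,0,0]],"hand":[-0.2,-0.2,-0.2,-0.2,-0.2,-0.2,-0.2,-0.2,-0.2,-0.2,-0.2,-0.2]}'
python3 -m jog '{"travel":[[36.3,15.4,0],[36.3,15.4,0],[18,7,0],[0,0,0],[0,0,0]],"delta_rot":[[0,0,0],[0,0,0],[0,0,0],[0,0,0],[0,0,0]],"hand":[-0.2,-0.2,-0.2,-0.2,-0.2]}'
python3 -c "from h import *
go([510.2,187.1,19],18.2)"
```

```text
t: 28.48
eef_pos: [463.1, -361.8, 139.4]
ee_rot: [-0.001, 0.589, 0.808, -0.0]
contact_force: [0.1, 0.1, 0.4]
opening: 51.1
grip_force: 0.0
t: 29.48
eef_pos: [501.1, 91.4, 140.1]
ee_rot: [-0.0, 0.585, 0.811, -0.0]
contact_force: [1.4, -0.4, 0.7]
opening: 50.9
grip_force: 0.0
t: 29.9
eef_pos: [508.6, 188.6, 139.5]
ee_rot: [-0.0, 0.584, 0.812, -0.001]
contact_force: [0.6, -1.1, -0.1]
opening: 51.2
grip_force: 0.0
t 29.9 tcp [508.6 188.6 139.5] yaw 18.6 tilt [-0.001 -0.001 -1.   ] j7 0.01 travel now [ -1.8   1.2 120.5] rotvec [-0.001  0.     0.006] travel after turn [ -1.9   1.  120.5]
```

```bash
python3 -m jog '{"travel":[[-1.8,1.2,10],[0,0,25],[0,0,25],[0,0,25],[0,0,24],[0,0,10],[0,0,0],[0,0,0],[0,0,0],[0,0,0],[0,0,0]],"delta_rot":[[0,0,0],[0,0,0],[0,0,0],[0,0,0],[0,0,0],[0,0,0],[0,0,0],[0,0,0],[0,0,0],[0,0,0],[0,0,0]],"hand":[-0.2,-0.2,-0.2,-0.2,-0.2,-0.2,-0.2,1,1,1,1]}' 60
python3 -m jog '{"travel":[[0,0,0],[0,0,-10],[0,0,-25],[0,0,-25],[0,0,-30],[0,0,-30],[0,0,0],[0,0,0]],"delta_rot":[[0,0,0],[0,0,0],[0,0,0],[0,0,0],[0,0,0],[0,0,0],[0,0,0],[0,0,0]],"hand":[1,1,1,1,1,1,1,1]}'
python3 -c "from h import *
go([430,-370,60])"
```

```text
t: 30.82
eef_pos: [512.0, 186.3, 22.7]
ee_rot: [0.001, 0.586, 0.81, 0.001]
contact_force: [1.0, -0.8, 5.7]
opening: 30.6
grip_force: 60.6
t: 31.48
eef_pos: [512.3, 186.7, 144.0]
ee_rot: [0.001, 0.586, 0.81, 0.002]
contact_force: [0.0, -0.6, -0.1]
opening: 30.6
grip_force: 59.9
t 31.5 tcp [512.3 186.7 144. ] yaw 18.2 tilt [ 0.004  0.003 -1.   ] j7 0.01 travel now [-503.2 -252.5   82.2]
```

```bash
python3 -m jog '{"travel":[[-18,-9,0],[-36,-18,0],[-36,-18,0],[-36,-18,0],[-36,-18,0],[-36,-18,0],[-36,-18,0],[-36,-18,0],[-36,-18,0],[-36,-18,0],[-36,-18,0],[-36,-18,0]],"delta_rot":[[0,0,0],[0,0,0],[0,0,0],[0,0,0],[0,0,0],[0,0,0],[0,0,0],[0,0,0],[0,0,0],[0,0,0],[0,0,0],[0,0,0]],"hand":[1,1,1,1,1,1,1,1,1,1,1,1]}'
python3 -m jog '{"travel":[[-36,-18,0],[-36,-18,0],[-17,-9,0],[0,0,20],[0,0,30],[0,0,25],[0,0,0],[0,0,0],[0,0,0],[0,0,0],[0,0,-40],[0,0,-35]],"delta_rot":[[0,0,0],[0,0,0],[0,0,0],[0,0,0],[0,0,0],[0,0,0],[0,0,0],[0,0,0],[0,0,0],[0,0,0],[0,0,0],[0,0,0]],"hand":[1,1,1,1,1,1,1,-0.3,-0.3,-0.3,-0.3,-0.3]}'
python3 -m jog '{"travel":[[0,0,-20],[20,40,0],[20,40,0],[20,0,0],[0,0,0],[0,0,0]],"delta_rot":[[0,0,0],[0,0,0],[0,0,0],[0,0,0],[0,0,0],[0,0,0]],"hand":[-0.3,-0.3,-0.3,-0.3,-0.3,-0.3]}'
python3 -c "from h import *
p,d=look('top','t6.png',(230,180,530,350),2.6)
blobs(d,p); cv2.imwrite('pics/s6.png',look('scene','s6c.png',(180,70,300,180),5)[0][:,:,::-1])
go([470,-250,200])"
```

```text
t: 32.48
eef_pos: [442.4, -273.2, 140.6]
ee_rot: [-0.001, 0.586, 0.81, -0.0]
contact_force: [0.8, 0.8, 0.0]
opening: 30.5
grip_force: 59.9
t: 33.48
eef_pos: [428.1, -370.1, 142.7]
ee_rot: [-0.001, 0.586, 0.81, -0.0]
contact_force: [1.0, -0.7, 0.2]
opening: 55.6
grip_force: 0.0
t: 33.98
eef_pos: [482.7, -291.8, 162.8]
ee_rot: [0.001, 0.585, 0.811, 0.001]
contact_force: [-0.7, -0.6, -0.3]
opening: 55.3
grip_force: 0.0
t 34.1 tcp [ 481.6 -294.   162.6] yaw 18.1 tilt [ 0.002 -0.001 -1.   ] j7 1.02 travel now [ 45.4   2.7 -37.5]
```

View pics/s6c.png

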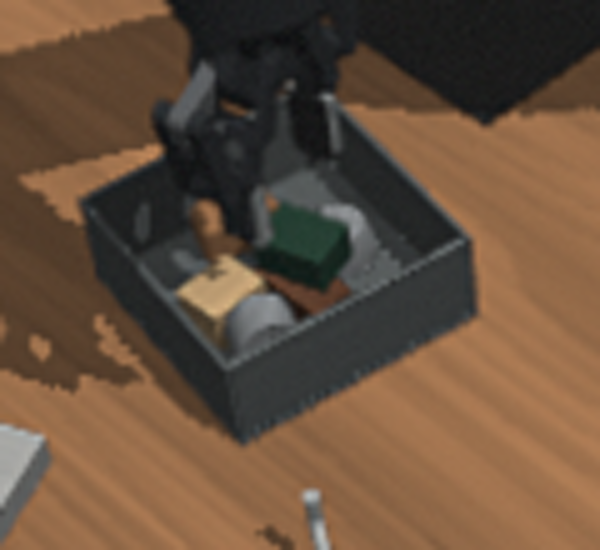

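The scene crop shows all six in the bin: pale (225,290), bob (262,325), green (310,240), dark (310,290), second bob (350,235), rounded (215,220). Now the gate.

```bash
python3 -m jog '{"travel":[[0,0,0],[0,0,0],[0,0,0],[0,0,0],[0,0,0],[0,0,0],[0,0,0],[0,0,0]],"delta_rot":[[0,0,0.11],[0,0,0.11],[0,0,0.11],[0,0,0.11],[0,0,0.11],[0,0,0.11],[0,0,0.11],[0,0,0.11]],"hand":[-0.3,-0.3,-0.3,-0.3,-0.3,-0.3,-0.3,-0.3]}'
python3 -c "from h import *
p,d=imaging.read_camera('top'); cal=imaging.get_calibration('top')
X=cloud(cal,d,(365,215,400,240)); q=X[(X[...,2]>80)&(X[...,2]<100)]; print('tab',len(q),q.mean(0),cv2.minAreaRect(q[:,:2].astype(np.float32)))
X=cloud(cal,d,(340,200,440,260)); q=X[(X[...,2]>50)&(X[...,2]<63)&(X[...,1]<-45)]; v=cv2.fitLine(q[:,:2].astype(np.float32),cv2.DIST_HUBER,0,.01,.01).ravel(); print('panel line',v, np.degrees(np.arctan2(v[1],v[0])))
go([601,-134,150],-32.4)"
```

```text
t: 34.75
eef_pos: [481.0, -294.7, 162.1]
ee_rot: [0.001, 0.878, 0.479, 0.0]
contact_force: [1.0, 0.7, 0.1]
opening: 55.3
grip_force: 0.0
tab 70 [ 600.38573611 -134.1430275    90.81783577] ((600.8857421875, -133.93701171875), (35.946014404296875, 13.048113822937012), 62.439727783203125)
panel line [ 5.3399342e-01  8.4548861e-01  6.1459393e+02 -1.1096845e+02] 57.724323
t 34.8 tcp [ 481.1 -294.5  161.9] yaw -33.1 tilt [ 0.001 -0.001 -1.   ] j7 0.19 travel now [200.   12.6  11.9] rotvec [ 0.001  0.    -0.013] travel after turn [199.8  15.2  11.9]
```

```bash
python3 -m jog '{"travel":[[20,2,2],[36,2.5,2],[36,2.5,2],[36,2.5,2],[36,2.5,2],[36,1,2],[0,0,0],[0,0,0]],"delta_rot":[[0,0,0],[0,0,0],[0,0,0],[0,0,0],[0,0,0],[0,0,0],[0,0,0],[0,0,0]],"hand":[-0.3,-0.3,-0.3,-0.3,-0.3,-0.3,-0.3,-0.3]}'
python3 -c "from h import *
go([600.7,-134.1,66],-32.3)"
```

```text
t: 35.47
eef_pos: [600.5, -128.8, 149.0]
ee_rot: [0.0, 0.874, 0.486, -0.0]
contact_force: [0.5, -0.3, -0.5]
opening: 55.3
grip_force: 0.0
t 35.5 tcp [ 600.5 -128.8  149. ] yaw -31.9 tilt [-0. -0. -1.] j7 -0.10 travel now [-4.3  3.  83. ] rotvec [0.    0.    0.007] travel after turn [-4.3  3.  83. ]
```

```bash
python3 -m jog '{"travel":[[-4,3,10],[0,0,20],[0,0,25],[0,0,18],[0,0,10],[0,0,0],[0,0,0],[0,0,0],[0,0,0]],"delta_rot":[[0,0,0],[0,0,0],[0,0,0],[0,0,0],[0,0,0],[0,0,0],[0,0,0],[0,0,0],[0,0,0]],"hand":[-0.3,-0.3,-0.3,-0.3,-0.3,-0.3,0.43,0.43,0.43]}' 30
python3 -c "from h import *
go([600.7,-134.1,66],-32.3)
H=np.array([600.7,-134.1])+115*np.array([np.cos(np.radians(57.7)),np.sin(np.radians(57.7))]); print(H)
for a in (57.7,30,10,0,-2.3): print(a,(H-115*np.array([np.cos(np.radians(a)),np.sin(np.radians(a))])).round(1))"
```

```text
t: 36.22
eef_pos: [600.4, -136.3, 67.8]
ee_rot: [0.001, 0.876, 0.483, 0.001]
contact_force: [-0.2, 1.1, 0.0]
opening: 24.4
grip_force: 0.0
t 36.2 tcp [ 600.4 -136.3   67.8] yaw -32.2 tilt [ 0.002 -0.    -1.   ] j7 -0.04 travel now [ 2.  -1.   1.8] rotvec [ 0.002 -0.001  0.001] travel after turn [ 2.  -1.   1.8]
[662.15052018 -36.89488918]
57.7 [ 600.7 -134.1]
30 [562.6 -94.4]
10 [548.9 -56.9]
0 [547.2 -36.9]
-2.3 [547.2 -32.3]
```

```bash
python3 -m jog '{"travel":[[0.2,-6.9,0],[0.2,-6.9,0],[0.2,-6.9,0],[0.2,-6.9,0],[0.2,-6.9,0],[0.2,-6.9,0],[0.2,-6.9,0],[0.2,-6.9,0],[0.2,-6.9,0],[0.2,-6.9,0],[0,0,0]],"delta_rot":[[0,0,0.06],[0,0,0.06],[0,0,0.06],[0,0,0.06],[0,0,0.06],[0,0,0.06],[0,0,0.06],[0,0,0.06],[0,0,0.06],[0,0,0.06],[0,0,0]],"hand":[0.43,0.43,0.43,0.43,0.43,0.43,0.43,0.43,0.43,0.43,0.43]}'
python3 -c "from h import *
s=bot.read_state(); H=np.array([662.15,-36.9]); v=H-s['eef_pos'][:2]; print('r',np.hypot(*v),'ang',np.degrees(np.arctan2(v[1],v[0])))
go([562.6,-94.4,66],-60)"
```

```text
t: 37.13
eef_pos: [555.7, -83.0, 67.1]
ee_rot: [-0.0, 0.979, 0.202, 0.001]
contact_force: [0.2, -0.5, -0.9]
opening: 24.2
grip_force: 0.0
r 116.00959163774085 ang 23.412508562520568
t 37.1 tcp [555.7 -83.   67.1] yaw -66.7 tilt [ 0.001  0.001 -1.   ] j7 -0.66 travel now [ 1.8 13.2  1.1] rotvec [ 0.    -0.001 -0.117] travel after turn [ 0.3 13.3  1.1]
```

```bash
python3 -m jog '{"travel":[[0.2,-6.9,0],[0.2,-6.9,0],[0.2,-6.9,0],[0.2,-6.9,0],[0.2,-6.9,0],[0.2,-6.9,0],[0.2,-6.9,0],[0,0,0]],"delta_rot":[[0,0,0.06],[0,0,0.06],[0,0,0.06],[0,0,0.06],[0,0,0.06],[0,0,0.06],[0,0,0.06],[0,0,0]],"hand":[0.43,0.43,0.43,0.43,0.43,0.43,0.43,0.43]}'
python3 -m jog '{"travel":[[0,-2.3,0],[0,-2.3,0],[0,0,0]],"delta_rot":[[0,0,0.02],[0,0,0.02],[0,0,0]],"hand":[0.43,0.43,0.43]}'
python3 -c "from h import *
s=bot.read_state(); H=np.array([662.15,-36.9]); v=H-s['eef_pos'][:2]; print('r',np.hypot(*v),'ang',np.degrees(np.arctan2(v[1],v[0])))
go([547.2,-32.3,66],-92.3)
p,d=look('top','t7.png',(310,190,410,310),5)
look('scene','s7.png',(220,150,380,310),3.5)"
```

```text
t: 37.8
eef_pos: [546.4, -35.8, 66.7]
ee_rot: [-0.0, 1.0, -0.005, 0.0]
contact_force: [-0.0, -0.3, 0.4]
opening: 24.6
grip_force: 0.0
t: 38.05
eef_pos: [546.4, -32.4, 66.6]
ee_rot: [-0.0, 1.0, -0.026, 0.0]
contact_force: [0.0, -0.1, 0.4]
opening: 24.4
grip_force: 0.1
r 115.81356991967556 ang -2.2367335605992547
t 38.0 tcp [546.4 -32.4  66.6] yaw -93.0 tilt [ 0.001 -0.    -1.   ] j7 -1.14 travel now [ 0.8 -0.1  0.6] rotvec [-0.    -0.001 -0.012] travel after turn [ 0.8 -0.1  0.6]
```

View pics/s7.png

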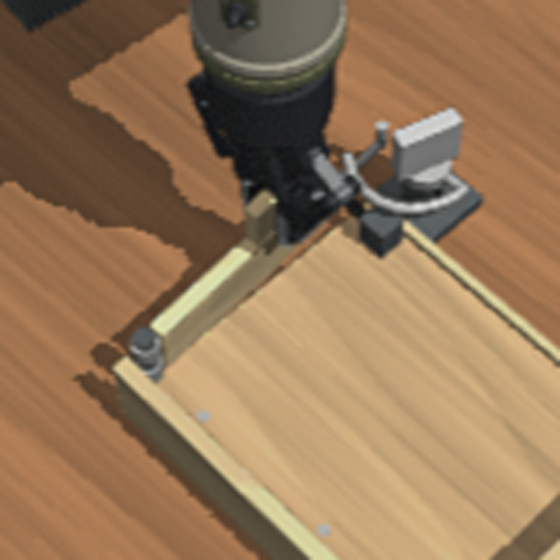

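The crop shows the gate nearly shut, tab (262,220) between the fingers, pin (381,130) by the hook. A little more push.

```bash
python3 -m jog '{"travel":[[0,-2,0],[0,-2,0],[0,0,0]],"delta_rot":[[0,0,0.012],[0,0,0.012],[0,0,0]],"hand":[0.43,0.43,0.43]}'
python3 -m jog '{"travel":[[0,-1.5,0],[0,0,0],[0,0,0]],"delta_rot":[[0,0,0],[0,0,0],[0,0,0]],"hand":[0.43,0.43,0.43]}'
python3 -c "from h import *
p,d=imaging.read_camera('scene'); cal=imaging.get_calibration('scene')
X=cloud(cal,d,(250,190,310,260)); q=X[(X[...,2]>50)&(X[...,2]<62)&(X[...,1]<-15)&(X[...,0]>555)&(X[...,0]<650)]; v=cv2.fitLine(q[:,:2].astype(np.float32),cv2.DIST_HUBER,0,.01,.01).ravel(); print(len(q),'gate line',v,np.degrees(np.arctan2(v[1],v[0])))"
```

```text
t: 38.4
eef_pos: [546.2, -28.4, 66.3]
ee_rot: [0.0, 0.999, -0.038, -0.0]
contact_force: [0.0, -0.7, 0.6]
opening: 24.5
grip_force: 0.6
t: 38.65
eef_pos: [546.1, -27.2, 66.3]
ee_rot: [0.0, 0.999, -0.038, -0.0]
contact_force: [-0.8, -3.2, 1.8]
opening: 24.6
grip_force: 1.8
227 gate line [ 9.9971026e-01 -2.4071127e-02  6.0464819e+02 -3.1002277e+01] -1.3793073
```

```bash
python3 -m jog '{"travel":[[0,-1.5,0],[0,-1.5,0],[0,0,0],[0,0,0]],"delta_rot":[[0,0,0],[0,0,0],[0,0,0],[0,0,0]],"hand":[0.43,0.43,0.43,0.43]}'
python3 -c "from h import *
p,d=imaging.read_camera('scene'); cal=imaging.get_calibration('scene')
X=cloud(cal,d,(250,190,310,260)); q=X[(X[...,2]>50)&(X[...,2]<62)&(X[...,1]<-15)&(X[...,0]>555)&(X[...,0]<650)]; v=cv2.fitLine(q[:,:2].astype(np.float32),cv2.DIST_HUBER,0,.01,.01).ravel(); print(len(q),'gate line',v,np.degrees(np.arctan2(v[1],v[0])))"
```

```text
t: 39.03
eef_pos: [546.1, -24.7, 66.3]
ee_rot: [0.0, 0.999, -0.038, -0.0]
contact_force: [-3.4, -4.6, 3.0]
opening: 24.2
grip_force: 2.6
226 gate line [ 9.9914080e-01 -4.1444097e-02  6.0556824e+02 -2.9647108e+01] -2.3752522
```

```bash
python3 -m jog '{"travel":[[0,0,0],[0,0,0],[0,0,-10],[0,0,-25],[0,0,-30],[0,0,-30],[0,0,0]],"delta_rot":[[0,0,0],[0,0,0],[0,0,0],[0,0,0],[0,0,0],[0,0,0],[0,0,0]],"hand":[0,0,0,0,0,0,0]}'
python3 -m jog '{"travel":[[0,-30,0],[0,-30,0],[0,-30,0],[0,-30,0],[0,0,0],[0,0,0],[0,0,0],[0,0,0],[0,0,0],[0,0,0],[0,0,0],[0,0,0]],"delta_rot":[[0,0,0],[0,0,0],[0,0,0],[0,0,0],[0,0,-0.12],[0,0,-0.12],[0,0,-0.12],[0,0,-0.12],[0,0,-0.12],[0,0,-0.12],[0,0,-0.12],[0,0,-0.12]],"hand":[0,0,0,0,0,0,0,0,0,0,0,0]}'
python3 -m jog '{"travel":[[0,0,0],[0,0,0],[0,0,0],[0,0,0],[0,0,0],[0,0,0],[0,0,0],[0,0,0],[0,0,0],[0,0,0],[0,0,0],[0,0,0]],"delta_rot":[[0,0,-0.12],[0,0,-0.12],[0,0,-0.12],[0,0,-0.12],[0,0,-0.12],[0,0,-0.12],[0,0,-0.12],[0,0,-0.12],[0,0,-0.12],[0,0,-0.12],[0,0,-0.12],[0,0,-0.12]],"hand":[0,0,0,0,0,0,0,0,0,0,0,0]}'
python3 -m jog '{"travel":[[0,0,0],[0,0,0],[0,0,0],[0,0,0],[0,0,0]],"delta_rot":[[0,0,-0.12],[0,0,-0.12],[0,0,-0.12],[0,0,-0.12],[0,0,0]],"hand":[0,0,0,0,0]}'
python3 -c "from h import *
go([438.3,-2.7,150],71)
p,d=look('scene','s8.png',(220,130,380,290),3.5); cal=imaging.get_calibration('scene')
X=cloud(cal,d,(250,190,310,260)); q=X[(X[...,2]>50)&(X[...,2]<62)&(X[...,1]<-15)&(X[...,0]>555)&(X[...,0]<650)]; v=cv2.fitLine(q[:,:2].astype(np.float32),cv2.DIST_HUBER,0,.01,.01).ravel(); print(len(q),'gate line',v,np.degrees(np.arctan2(v[1],v[0])))
X=cloud(cal,d,(320,170,370,220)); q=X[(X[...,2]>89)&(X[...,2]<98)]; print('grip',len(q),cv2.minAreaRect(q[:,:2].astype(np.float32)))"
```

```text
t: 39.67
eef_pos: [549.5, -24.4, 167.3]
ee_rot: [-0.0, 0.999, -0.038, 0.004]
contact_force: [1.9, -0.1, 1.4]
opening: 42.6
grip_force: 0.0
t: 40.67
eef_pos: [555.7, 96.3, 161.9]
ee_rot: [-0.0, 0.902, 0.431, 0.0]
contact_force: [-0.2, -0.1, 0.5]
opening: 42.5
grip_force: 0.0
t: 41.67
eef_pos: [555.8, 96.2, 161.9]
ee_rot: [0.0, 0.395, 0.919, 0.0]
contact_force: [0.5, 0.1, -0.6]
opening: 42.8
grip_force: 0.0
t: 42.08
eef_pos: [555.8, 96.1, 161.9]
ee_rot: [0.0, 0.165, 0.986, 0.0]
contact_force: [-0.1, -0.2, 0.2]
opening: 42.7
grip_force: 0.0
t 42.1 tcp [555.8  96.1 161.9] yaw 71.0 tilt [ 0.001  0.001 -1.   ] j7 1.17 travel now [  78.9 -131.6   11.8] rotvec [0.001 0.    0.   ] travel after turn [  78.9 -131.7   11.9]
222 gate line [ 9.9979335e-01 -2.0329693e-02  6.0404614e+02 -3.0831091e+01] -1.1648858
grip 0 ((0.0, 0.0), (0.0, 0.0), 0.0)
```

View pics/s8.png

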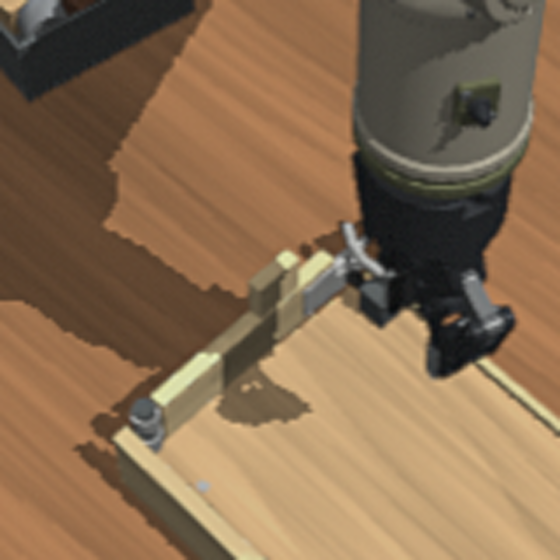

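The crop shows the gate resting near shut (line 145,410 → 330,265), and the arm covering the cam. On to the cam grip.

```bash
python3 -m jog '{"travel":[[10,-17,0],[17.5,-29,0],[17.5,-29,0],[17.5,-29,0],[16.5,-27.6,0],[0,0,0],[0,0,0],[0,0,0]],"delta_rot":[[0,0,0],[0,0,0],[0,0,0],[0,0,0],[0,0,0],[0,0,0],[0,0,0],[0,0,0]],"hand":[0,0,0,0,0,0,0,0]}'
python3 -c "from h import *
go([438.3,-2.7,64],71)
look('scene','s9.png',(270,130,400,260),4.2)"
```

```text
t: 42.8
eef_pos: [438.0, -1.7, 161.8]
ee_rot: [0.001, 0.169, 0.986, 0.001]
contact_force: [0.0, -0.1, -0.5]
opening: 42.5
grip_force: 0.0
t 42.8 tcp [438.   -1.7 161.8] yaw 70.5 tilt [ 0.001  0.001 -1.   ] j7 1.18 travel now [-0.5 -1.  97.8] rotvec [ 0.002  0.001 -0.008] travel after turn [-0.6 -0.9 97.8]
```

View pics/s9.png

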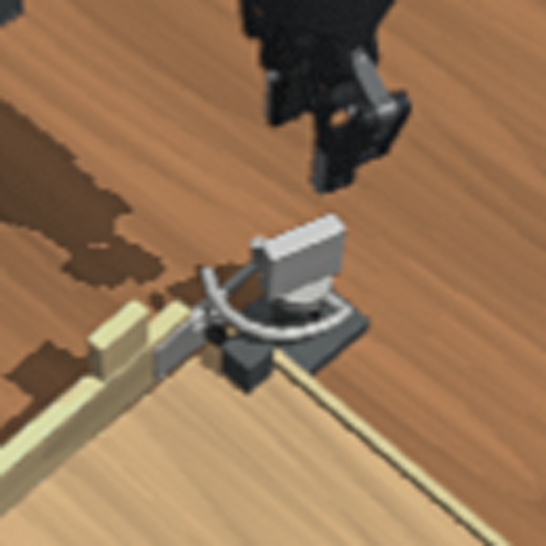

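The crop shows the cam bar (300,265) below the open fingers, pin (262,245) at the hook's mouth (205,270). All clear to go down.

```bash
python3 -m jog '{"travel":[[-0.5,-1,20],[0,0,25],[0,0,25],[0,0,16],[0,0,10],[0,0,0],[0,0,0],[0,0,0],[0,0,0],[0,0,0]],"delta_rot":[[0,0,0],[0,0,0],[0,0,0],[0,0,0],[0,0,0],[0,0,0],[0,0,0],[0,0,0],[0,0,0],[0,0,0]],"hand":[0,0,0,0,0,0,1,1,1,1]}' 50
python3 -c "from h import *
go([438.3,-2.7,66],71); print(bot.read_state()['joint_pos'].round(2))"
```

```text
t: 43.68
eef_pos: [439.3, -1.5, 66.6]
ee_rot: [0.001, 0.167, 0.986, 0.001]
contact_force: [1.6, 6.1, -2.7]
opening: 12.8
grip_force: 53.0
t 43.7 tcp [439.3  -1.5  66.6] yaw 70.8 tilt [ 0.003  0.002 -1.   ] j7 1.29 travel now [ 0.5 -1.5  0.6] rotvec [ 0.003  0.002 -0.004] travel after turn [ 0.5 -1.5  0.6]
[-0.65  0.16  0.63  2.09 -0.12  0.92  1.29]
```

```bash
python3 -m jog '{"travel":[[0,0.5,0],[0,0,0],[0,0,0],[0,0,0],[0,0,0],[0,0,0],[0,0,0]],"delta_rot":[[0,0,0.05],[0,0,0.1],[0,0,0.1],[0,0,0.1],[0,0,0.1],[0,0,0.1],[0,0,0]],"hand":[1,1,1,1,1,1,1]}'
python3 -c "from h import *
go([438.3,-2.7,66],0); print(bot.read_state()['joint_pos'].round(2), bot.read_state()['ft_torque'].round(2))"
```

```text
t: 44.27
eef_pos: [438.8, -2.0, 66.5]
ee_rot: [0.001, 0.431, 0.902, 0.001]
contact_force: [-0.7, 2.3, 5.4]
opening: 13.1
grip_force: 54.1
t 44.3 tcp [438.8  -2.   66.5] yaw 38.9 tilt [ 0.002  0.001 -1.   ] j7 0.75 travel now [-0.2 -0.8  0.5] rotvec [ 0.002 -0.001  0.679] travel after turn [-0.7 -0.5  0.5]
[-0.71  0.17  0.71  2.09 -0.14  0.93  0.75] [ 0.33  0.57 -0.04]
```

```bash
python3 -m jog '{"travel":[[0,0,0],[0,0,0],[0,0,0],[0,0,0],[0,0,0],[0,0,0],[0,0,0],[0,0,0],[0,0,0],[0,0,0]],"delta_rot":[[0,0,0.1],[0,0,0.1],[0,0,0.1],[0,0,0.1],[0,0,0.1],[0,0,0.1],[0,0,0.1],[0,0,0.1],[0,0,0.1],[0,0,0]],"hand":[1,1,1,1,1,1,1,1,1,1]}'
python3 -c "from h import *
go([438.3,-2.7,66],-90); print(bot.read_state()['joint_pos'].round(2), bot.read_state()['ft_torque'].round(2))"
python3 -m jog '{"travel":[[0,0,0],[0,0,0],[0,0,0],[0,0,0],[0,0,0],[0,0,0],[0,0,0],[0,0,0]],"delta_rot":[[0,0,0.1],[0,0,0.1],[0,0,0.1],[0,0,0.1],[0,0,0.1],[0,0,0.1],[0,0,0.1],[0,0,0]],"hand":[1,1,1,1,1,1,1,1]}'
python3 -c "from h import *
go([438.3,-2.7,66],-90); print(bot.read_state()['joint_pos'].round(2), bot.read_state()['ft_torque'].round(2))"
```

```text
t: 45.1
eef_pos: [437.5, -2.2, 66.5]
ee_rot: [-0.001, 0.78, 0.626, 0.0]
contact_force: [-8.3, 2.5, 17.8]
opening: 13.0
grip_force: 55.9
t 45.1 tcp [437.5  -2.2  66.5] yaw -12.5 tilt [-0.001  0.002 -1.   ] j7 -0.11 travel now [-0.3  0.9  0.5] rotvec [-0.002 -0.     1.352] travel after turn [0.8 0.5 0.5]
[-0.82  0.19  0.83  2.09 -0.17  0.93 -0.11] [ 0.36  2.17 -0.01]
t: 45.77
eef_pos: [436.8, -1.5, 66.4]
ee_rot: [-0.002, 0.947, 0.32, -0.001]
contact_force: [-13.8, 3.3, 23.1]
opening: 13.2
grip_force: 57.0
t 45.8 tcp [436.8  -1.5  66.4] yaw -52.6 tilt [-0.003  0.003 -1.   ] j7 -0.77 travel now [0.5 1.9 0.4] rotvec [-0.004  0.002  0.652] travel after turn [1.5 1.2 0.4]
[-0.93  0.21  0.95  2.1  -0.21  0.94 -0.77] [1.05 3.14 0.01]
```

```bash
python3 -m jog '{"travel":[[-0.8,-0.6,-1],[0,0,-0.5],[0,0,0],[0,0,0],[0,0,0],[0,0,0]],"delta_rot":[[0,0,0.05],[0,0,0.1],[0,0,0.1],[0,0,0.1],[0,0,0.1],[0,0,0]],"hand":[1,1,1,1,1,1]}'
python3 -c "from h import *
go([438.3,-2.7,66],-109); print(bot.read_state()['joint_pos'].round(2), bot.read_state()['ft_torque'].round(2))"
```

```text
t: 46.27
eef_pos: [436.3, -0.9, 66.7]
ee_rot: [-0.001, 0.995, 0.101, -0.0]
contact_force: [0.8, 6.0, -8.4]
opening: 13.3
grip_force: 52.4
t 46.3 tcp [436.3  -0.9  66.7] yaw -78.4 tilt [-0.001  0.002 -1.   ] j7 -1.19 travel now [1.6 2.2 0.7] rotvec [-0.002  0.001  0.535] travel after turn [2.5 1.1 0.7]
[-1.    0.23  1.04  2.1  -0.25  0.94 -1.19] [ 1.61  0.01 -0.05]
```

```bash
python3 -m jog '{"travel":[[0,0,0.3],[0,0,0],[0,0,0],[0,0,0],[0,0,0]],"delta_rot":[[0,0,0.06],[0,0,0.06],[0,0,0.06],[0,0,0.06],[0,0,0]],"hand":[1,1,1,1,1]}'
python3 -c "from h import *
go([438.3,-2.7,66],-109); print(bot.read_state()['ft_torque'].round(2))"
python3 -m jog '{"travel":[[0,0,0],[0,0,0],[0,0,0],[0,0,0]],"delta_rot":[[0,0,0.05],[0,0,0.05],[0,0,0.05],[0,0,0]],"hand":[1,1,1,1]}'
python3 -c "from h import *
go([438.3,-2.7,66],-109); print(bot.read_state()['ft_torque'].round(2))"
```

```text
t: 46.68
eef_pos: [436.4, -0.5, 66.6]
ee_rot: [-0.002, 1.0, -0.017, -0.001]
contact_force: [-2.9, 8.5, -2.0]
opening: 13.3
grip_force: 53.3
t 46.7 tcp [436.4  -0.5  66.6] yaw -91.9 tilt [-0.001  0.003 -1.   ] j7 -1.40 travel now [2.  2.1 0.6] rotvec [-0.003  0.002  0.298] travel after turn [2.5 1.4 0.6]
[ 1.93  0.5  -0.08]
t: 47.02
eef_pos: [436.9, -0.7, 66.8]
ee_rot: [-0.001, 0.996, -0.089, -0.0]
contact_force: [-1.1, 4.2, -1.6]
opening: 13.1
grip_force: 118.5
t 47.0 tcp [436.9  -0.7  66.8] yaw -100.2 tilt [-0.001  0.001 -1.   ] j7 -1.53 travel now [1.7 1.7 0.8] rotvec [-0.001  0.001  0.154] travel after turn [2.  1.5 0.8]
[1.12 0.15 2.85]
```

```bash
python3 -m jog '{"travel":[[0,0,0],[0,0,0],[0,0,0],[0,0,0],[0,0,-15],[0,0,-25],[0,0,-35],[0,0,-35],[0,0,0]],"delta_rot":[[0,0,-0.01],[0,0,0],[0,0,0],[0,0,0],[0,0,0],[0,0,0],[0,0,0],[0,0,0],[0,0,0]],"hand":[1,0,0,0,0,0,0,0,0]}'
python3 -m jog '{"travel":[[0,-20,-10],[0,-40,-10],[0,-40,0],[0,-40,0],[0,-40,0],[0,-40,0],[0,0,0],[0,0,0]],"delta_rot":[[0,0,0],[0,0,0],[0,0,0],[0,0,0],[0,0,0],[0,0,0],[0,0,0],[0,0,0]],"hand":[0,0,0,0,0,0,0,0]}'
python3 -c "from h import *
p,d=look('top','t10.png',(290,190,400,310),5); cal=imaging.get_calibration('top')
X=cloud(cal,d,(315,260,365,305)); q=X[(X[...,2]>85)&(X[...,2]<100)]; print('cam grip',len(q),cv2.minAreaRect(q[:,:2].astype(np.float32)))
p,d=look('scene','s10.png',(180,70,400,270),3.5); cal=imaging.get_calibration('scene')
X=cloud(cal,d,(250,190,310,260)); q=X[(X[...,2]>50)&(X[...,2]<62)&(X[...,1]<-15)&(X[...,0]>555)&(X[...,0]<650)]; v=cv2.fitLine(q[:,:2].astype(np.float32),cv2.DIST_HUBER,0,.01,.01).ravel(); print(len(q),'gate line',v,np.degrees(np.arctan2(v[1],v[0])))"
```

```text
t: 47.77
eef_pos: [440.7, -4.5, 182.4]
ee_rot: [-0.005, 0.996, -0.09, 0.004]
contact_force: [0.2, -0.3, 0.8]
opening: 42.9
grip_force: 0.0
t: 48.43
eef_pos: [475.5, 215.7, 196.0]
ee_rot: [0.001, 0.996, -0.086, 0.0]
contact_force: [0.6, -0.5, 0.4]
opening: 42.8
grip_force: 0.0
cam grip 94 ((438.04986572265625, -2.7651805877685547), (13.783071517944336, 45.274757385253906), 86.6236801147461)
233 gate line [ 9.9888498e-01 -4.7209620e-02  6.0553925e+02 -2.9380219e+01] -2.7059176
```

View pics/s10.png

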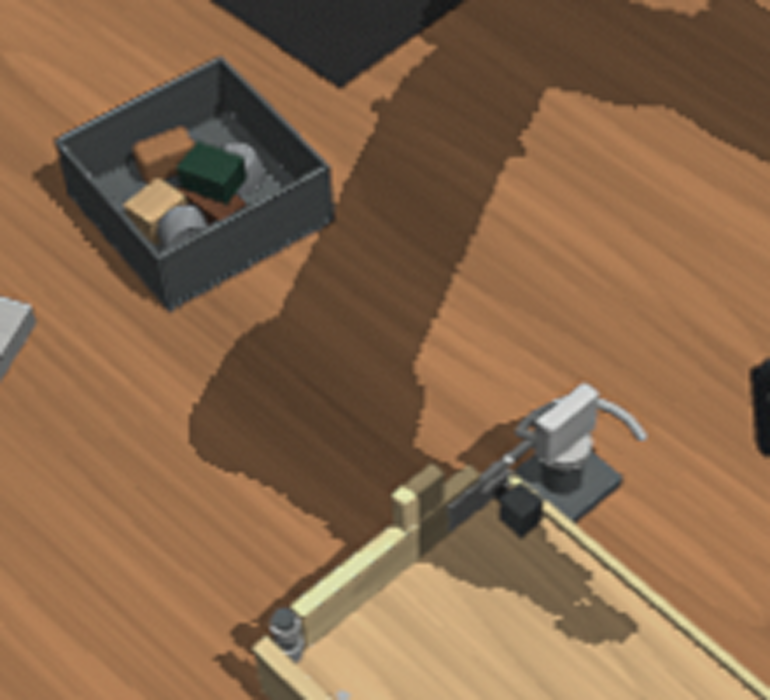

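View pics/t10.png

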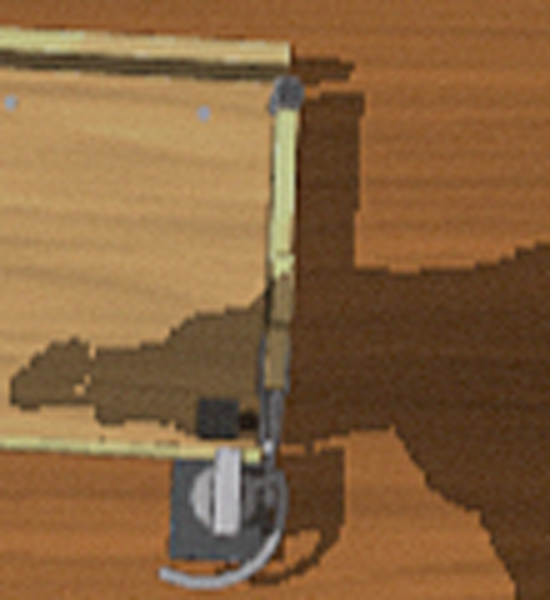

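The views show the gate in line with the bay edge and the pin (268,450) held by the hook. The bar has turned about 163° from where it started, up to the hard stop I felt. All six pieces lie in the bin (135–245,135–240).

```bash
python3 -c "from plant import order; print(order.sign_off())"
```

```text
the job is handed in; nothing more can be done
None
```

The job is handed in: all six offcuts and bobs are in the scrap bin, the gate is shut, and the cam is turned to its stop with the hook holding the bolt's pin; I did not touch the jar, block or hammer.

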